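# Shut the dust box over a freshly lacquered panel

### The arm

A 6-joint arm with a two-finger parallel gripper is mounted at the origin on the work surface. World frame = base frame: x ahead of the robot, y to its left, z up, the work surface at z = 0. Lengths are in mm, angles in rad, forces in N, time in s.
With the tool pointing down it reaches from about 275 to 750 mm from the base axis. Payload 10.2 kg.
Tool frame: the origin (TCP) lies at the very end of the fingers, on their centre line; the grasp point (between the pads) lies 19 mm behind it (ctrl.grip_depth is the distance from the TCP to the grasp point, in mm); z points along the fingers, x is the direction in which the jaws open and shut, and the axes are right-handed (so a half turn about z gives the same grasp; the last joint's range is limited). The gripper opens to 85 mm and grips with 20 to 120 N. Pads are 22 mm wide; open, the fingers measure 114 mm over their backs; the gripper's body (76 mm by 85 mm) begins 54 mm behind the grasp point. The pads swing forward as they close: fully open they stand 13 mm farther back than shut.
Start: joints at [1.08, 0.313, 1.498, -0, 1.331, -0.223], TCP at [138.933, 506.289, 231.294] pointing down, gripper open.
Joint ranges: [-2.94, 2.94], [-0.97, 2.17], [0.19, 2.56], [-1.23, 4.37], [0.02, 3.11], [-2.88, 2.88]. Speed limits (rad/s): [2.39, 2.39, 3.01, 3.14, 3.14, 3.14].

### API

Orientations are given as a unit quaternion [w, x, y, z].
In Python, from rig import ctrl gives the robot as it stands.
- The arm moves only by the tool play_rows, never from a script. Its argument "motion" is a list of rows, each a list of 2 entries, a list of its own where there are three numbers: the shift along the tool's x, y, z in mm, then the turn, a rotation vector about the tool's x, y, z in degrees. A call has 1 to 20 rows; each row shifts and turns the commanded pose from where the row before left it, along the tool's axes as they then stand; what a row does not reach is not made up. A row lasts 1/12 s, in which the tool goes at most 41.7 mm and 7.16 degrees, less where a joint would pass 70% of its speed; a pose out of reach is approached as far as the arm can. A call with a gripper value outside its range is refused whole. "fingers" is the finger opening in mm, from 0 to 85.4, set as the call begins (left out, the last holds). The fingers move at their own pace and stop on an object; "squeeze" is the grip in N (left out, the last holds). Time passes only in rows, so rows that do not move let the fingers close. It gives the time, the measured TCP pose, the force and the opening at its end, in the units of the state.
- ctrl.sense(): the state, without advancing time (a new reading comes with each control period).
- ctrl.capture(name): name is "side" or "top"; returns the picture (420x560x3 uint8, red, green, blue); there is no depth.
- ctrl.get_calibration(name): a dict with "K" (3x3 intrinsics, pixels), "k1" (the pictures are not rectified: a ray, as slopes to the right and down, at radius r is drawn at 1 + k1 r^2 times it, then the intrinsics apply), "R" (3x3) and "t" (3): a world point X has camera coordinates R X + t. Camera axes: x right, y down, z forward; pixel columns grow to the right and rows downward; lengths in mm; the calibration is good to about 2 mm. A picture is of the moment at which its call begins. get_calibration takes no time and is no camera call.
- ctrl.finish_job(): hands the job in, once; it reports no verdict.
Trained networks look in the newest picture that a camera, given by its name, has taken for a name from the list of things; names that differ only in an ending like _2 or _b are one class to them, and where a whole thing is asked for, a point or a joint stands for the part that bears it (a point fixed in the world has none). Each returns a list of dicts, best first, with "p" (0 to 1); they miss things now and then, are a little off and sometimes report something else, mostly with a low value. They report only what shows in the picture. A call takes as long as a camera call. They do not tell look-alikes from the thing itself.
- ctrl.spot_in(camera, name): "position" ([column, row] as shares, 0 to 1, of the picture: columns of its width, rows of its height, amid what is visible of it).
The state is a dict: "time_s": time; "joints": joint angles; "dq": joint speeds; "tau": joint torques, N m; "eef_pos": TCP position; "ee_rot": TCP orientation; "force": force on the tool from outside, world axes, zero at the start; "wrist_torque": the same for the moment, N m; "grip_width": opening from 0.0 (shut) to 1.0 (fully open).
Only numpy, scipy, OpenCV 4.12 (cv2) and the standard library are available. Lean on these libraries where they do the work, as an engineer would, in place of code of your own. Each camera call takes 0.05 s, during which the arm holds its last target. There are 200 camera calls.

### The job

A freshly lacquered panel is drying in the long, narrow slide-lid box. Slide that box's cover fully home over the compartment to keep the dust off, then let go of it; leave the cover of the squarish box as it is.

Things in the scene. Friction and masses are not known exactly. Their poses are not given: they have to be found in the camera images.
- long_box: Long, narrow wooden slide-lid box, fixed to the bench, left or right of the squarish one: 200 mm long (x), 96 wide (y), 56 high, walls 10 thick; a dark panel lies inside. Origin: centre of its underside, at z = 0. Its x axis runs along the slide, from the low (40 mm) end wall over which the cover comes out, roughly towards the robot, to the full-height end wall where it stops when shut.
- long_handle (a point): Centre of the wooden pull bar on the long box's cover: 18 mm thick along the slide (box x), 50 wide (box y), 32 tall, from 48 mm (cover's top) to 80 mm above the bench; this point is at 64 mm. Axes as the box's. Cover: board 190 x 74 x 6 mm, in grooves under lips that rise 8 mm above it along the side walls. Shut, the bar's centre is at x = -35 mm, y = 0 in the box's frame.
- long_cover (a joint): How far the long box's cover is open, in m: 0 is shut against the far end wall (hard stop); it grows as the cover slides out along the box's -x, up to 0.12. It slides stiffly (about 3 N) and stays where it is left.
- square_handle (a point): Centre of the like pull on the cover of the squarish box (130 mm long by 140 mm wide, same height and wood), 64 mm above the bench; axes parallel to that box's. It is to stay where it is.
There are look-alikes about, which are no part of the job. What is shaped like the long_box but green or red is not meant.

How it is judged (in metres and radians):
At the end, for the whole second after the job is handed in: The long box's cover is shut to within 10 mm of its stop and at rest, and the squarish box's cover is where it started, to within 10 mm (value of joint long_cover below 0.01 m and velocity of joint long_cover between -0.01 and 0.01 m/s and distance of square_handle from where it was at the start of the episode below 0.01 m); the robot touches nothing.
It also fails if it takes over 27 s, if anything falls off the work surface, if the arm or the gripper's body presses on something with over 40 N, if the wrist force passes 120 N, or if a joint passes its speed limit or range.

## Working session

There is one attempt and no reset: what is moved stays moved. The work goes in short steps, Python scripts to look and compute and a tool call to move; the robot and the scene stay as the last step left them, time stands still between calls to the robot, and variables do not carry over. Pictures are saved under pics/ and viewed, about 8 in all and at most 12, crops included, and the job is handed in when it is done.

Besides the shell and the picture viewer there is one more tool, called by a JSON object that holds its "fn" and its "kwargs", one argument or row to a line. play_rows: Moves the arm, as the interface text tells. Its arguments: {"type":"object","properties":{"motion":{"type":"array"},"fingers":{"type":"number"},"squeeze":{"type":"number"}},"required":["motion"]}

```bash
mkdir -p pics
cat > h.py <<'E'
import numpy as np, cv2
from rig import ctrl
def pix2plane(cam,u,v,z):
    c=ctrl.get_calibration(cam);K=np.array(c["K"]);R=np.array(c["R"]);t=np.array(c["t"])
    d=cv2.undistortPoints(np.array([[[u,v]]],float),K,np.array([c["k1"],0,0,0,0.]))  # k1 on undistorted slopes
    r=R.T@np.append(d[0,0],1);o=-R.T@t
    return o+r*(z-o[2])/r[2]
def save(cam,name):
    im=ctrl.capture(cam);cv2.imwrite(f"pics/{name}.png",im[:,:,::-1]);return im
E
python3 - <<'E'
from h import *
s=ctrl.sense();print(s)
a=save("top","top0");b=save("side","side0")
cv2.imwrite("pics/both.png",cv2.resize(np.hstack([a,b]),(800,300))[:,:,::-1])
for cam in("top","side"):
  for n in("long_box","long_handle","square_handle"):
    for d in ctrl.spot_in(cam,n):
      u,v=d["position"][0]*560,d["position"][1]*420
      print(cam,n,round(d["p"],2),round(u),round(v),pix2plane(cam,u,v,64 if "handle" in n else 50).round())
E
```

```text
{'time_s': 0.0, 'joints': array([ 1.07958268e+00,  3.13471648e-01,  1.49844706e+00,  1.19161011e-05,
        1.33099180e+00, -2.23401913e-01]), 'dq': array([-0.00089998,  0.0001096 ,  0.00088298, -0.00050682, -0.00063511,
        0.00017884]), 'tau': array([-1.44921294e-03, -4.12268364e+01, -2.59729260e+01, -3.05651392e-04,
        4.27658888e-03, -1.00393967e-05]), 'eef_pos': array([138.8117026 , 506.04947872, 230.72024274]), 'ee_rot': array([ 2.68279357e-04,  7.95180481e-01,  6.06372467e-01, -6.01869109e-04]), 'force': array([ 0.41334265, -0.47485613,  1.06780388]), 'wrist_torque': array([-0.0220622 , -0.02306348,  0.0002274 ]), 'grip_width': 1.000093448537539}
top long_box 0.93 385 319 [ 305. -279.   50.]
top long_box 0.78 326 198 [ 587. -139.   50.]
top long_box 0.71 188 278 [396. 179.  50.]
top long_box 0.7 403 118 [ 785. -329.   50.]
top long_handle 0.95 408 119 [ 780. -336.   64.]
top long_handle 0.88 327 230 [ 510. -142.   64.]
top long_handle 0.86 186 281 [388. 180.  64.]
top long_handle 0.83 385 322 [ 300. -276.   64.]
top square_handle 0.84 194 189 [603. 169.  64.]
side long_box 0.97 211 180 [391. 148.  50.]
side long_box 0.88 162 339 [ 308. -303.   50.]
side long_box 0.8 315 260 [ 594. -158.   50.]
side long_box 0.69 442 332 [ 775. -351.   50.]
side long_handle 0.94 269 256 [ 503. -150.   64.]
side long_handle 0.89 159 328 [ 304. -291.   64.]
side long_handle 0.72 210 171 [391. 168.  64.]
```

View pics/top0.png

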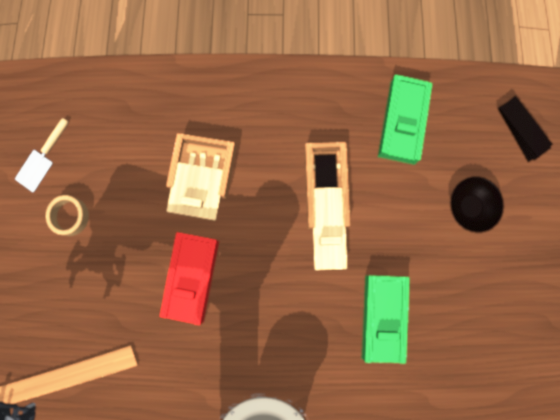

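View pics/side0.png

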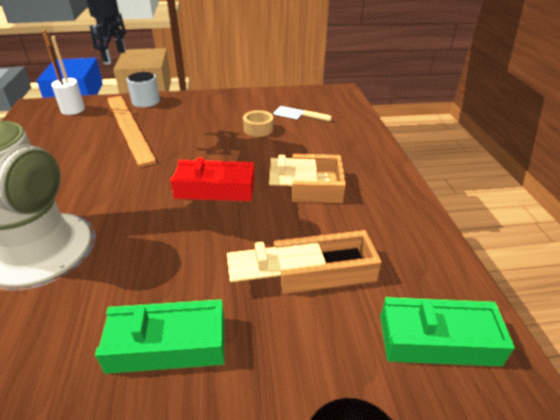

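The candidates in the top picture are natural wood long box (328,205), wood squarish box (200,175), red (188,278) and green (405,118) and (388,320). The natural-wood narrow box at (328,205) fits: it holds the dark panel, and its cover is out towards the robot. I'll confirm it in one crop and measure its axis there.

Run:
```python
import cv2,numpy as np
a=cv2.imread("pics/top0.png")[130:280,290:370];b=cv2.imread("pics/side0.png")[220:300,220:390]
A=cv2.resize(a,None,fx=4,fy=4,interpolation=cv2.INTER_CUBIC);B=cv2.resize(b,None,fx=2.8,fy=2.8,interpolation=cv2.INTER_CUBIC)
o=np.zeros((600,800,3),np.uint8);o[:,:320]=A;o[:B.shape[0],322:322+B.shape[1]]=B[:,:478]
cv2.imwrite("pics/crop.png",o)
```

```text
(no output)
```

View pics/crop.png

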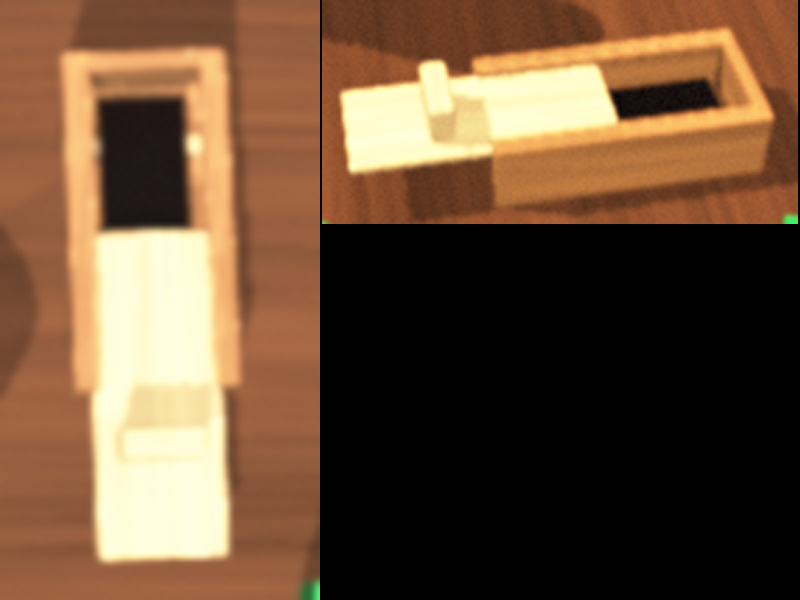

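The crop confirms it: wooden narrow box with the dark panel, cover part open, bar top at crop (165,443). Next I compute the geometry.

Run:
```python
from h import *
P=lambda x,y,z:pix2plane("top",290+x/4,130+y/4,z)[:2]
c=ctrl.get_calibration("top");print("cam",(-np.array(c["R"]).T@np.array(c["t"])).round())
q={k:P(*v) for k,v in dict(fl=(62,53,56),fr=(223,50,56),nl=(77,390,56),nr=(240,385,56),cnl=(97,560,48),cnr=(228,555,48),cfl=(97,233,48),cfr=(209,231,48),h80=(165,443,80),h64=(165,443,64)).items()}
for k,v in q.items():print(k,v.round(1))
yaw=lambda a,b:np.degrees(np.arctan2(*(q[b]-q[a])[::-1]))
for a,b in(("nl","fl"),("nr","fr"),("cnl","cfl"),("cnr","cfr")):print(a,b,yaw(a,b).round(1),np.linalg.norm(q[b]-q[a]).round())
print("yaw perp",yaw("fr","fl")-90,yaw("nr","nl")-90,yaw("cnr","cnl")-90)
print("box",((q["fl"]+q["fr"]+q["nl"]+q["nr"])/4).round(1))
s=ctrl.sense();from scipy.spatial.transform import Rotation as Ro
w=s["ee_rot"];print(Ro.from_quat([w[1],w[2],w[3],w[0]]).as_matrix().round(3))
for u,v in((269,256),(262,246)):print("side",pix2plane("side",u,v,64)[:2])
# side: bar top mid at crop (432,66)
print("side bar top",pix2plane("side",220+(432-322)/2.8,220+66/2.8,80)[:2])
```

```text
cam [ 422.  -40. 1231.]
fl [716.3 -90.6]
fr [ 719.7 -186.3]
nl [ 516.5 -100.5]
nr [ 520.5 -195.3]
cnl [ 418.6 -113.2]
cnr [ 422.  -189.4]
cfl [ 609.9 -112.2]
cfr [ 612.  -178.3]
h80 [ 485.  -149.4]
h64 [ 485.9 -150.9]
nl fl 2.8 200.0
nr fr 2.6 199.0
cnl cfl 0.3 191.0
cnr cfr 3.3 190.0
yaw perp 2.047793532613994 2.3616950101224887 2.591954650760428
box [ 618.2 -143.2]
[[ 0.265  0.964 -0.   ]
 [ 0.964 -0.265 -0.   ]
 [-0.    -0.    -1.   ]]
side [ 503.2346631  -148.43115057]
side [ 492.45593372 -118.54814509]
side bar top [ 486.44340984 -127.64620107]
```

{"fn": "play_rows", "kwargs": {
  "motion": [
    [[0,0,0],[0,0,-6]],
    [[0,0,0],[0,0,-6]],
    [[0,0,0],[0,0,-6]],
    [[-14,6,0],[0,0,0]],
    [[-28,11,0],[0,0,0]],
    [[-28,11,0],[0,0,0]],
    [[-28,11,0],[0,0,0]],
    [[-28,11,0],[0,0,0]],
    [[-28,11,0],[0,0,0]],
    [[-28,11,0],[0,0,0]],
    [[-28,11,0],[0,0,0]],
    [[-28,11,0],[0,0,0]],
    [[-28,11,0],[0,0,0]],
    [[-28,11,0],[0,0,0]],
    [[-28,11,0],[0,0,0]],
    [[-28,11,0],[0,0,0]],
    [[-28,11,0],[0,0,0]],
    [[-28,11,0],[0,0,0]],
    [[-28,11,0],[0,0,0]],
    [[-28,11,0],[0,0,0]]
  ],
  "fingers": 0,
  "squeeze": 20
}}

```text
time_s: 2.07
eef_pos: [342.5, 51.7, 231.5]
ee_rot: [0.0, 0.691, 0.723, 0.0]
force: [-0.5, -0.5, -0.3]
grip_width: 0.002
```

{"fn": "play_rows", "kwargs": {
  "motion": [
    [[-23,10,9],[0,0,0]],
    [[-23,10,9],[0,0,0]],
    [[-23,10,9],[0,0,0]],
    [[-23,10,9],[0,0,0]],
    [[-23,10,9],[0,0,0]],
    [[-23,10,9],[0,0,0]],
    [[-23,10,9],[0,0,0]],
    [[-23,10,9],[0,0,0]],
    [[-23,10,9],[0,0,0]],
    [[0,0,0],[0,0,0]],
    [[0,0,15],[0,0,0]],
    [[0,0,15],[0,0,0]],
    [[0,0,15],[0,0,0]],
    [[0,0,10],[0,0,0]],
    [[0,0,0],[0,0,0]]
  ]
}}

```text
time_s: 3.32
eef_pos: [440.7, -148.5, 93.8]
ee_rot: [-0.002, 0.69, 0.723, -0.0]
force: [-0.7, 0.1, 0.1]
grip_width: -0.004
```

Run:
```python
from h import *
b=save("side","s1");cv2.imwrite("pics/s1c.png",cv2.resize(b[150:310,150:400],None,fx=3,fy=3,interpolation=cv2.INTER_CUBIC)[:,:,::-1])
```

```text
(no output)
```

View pics/s1c.png

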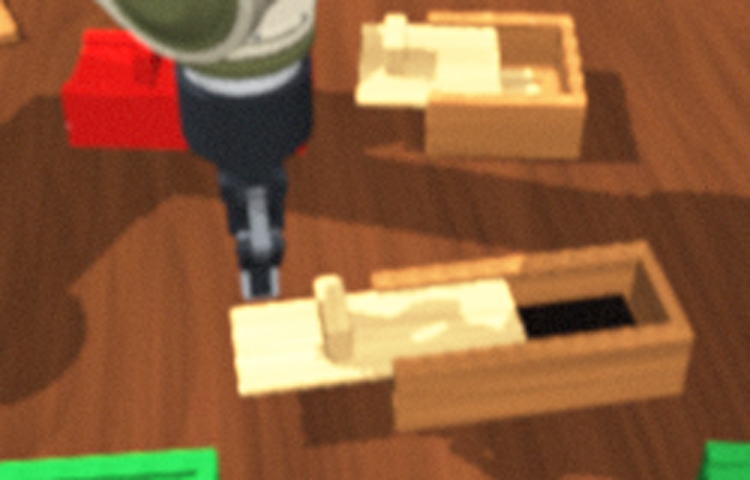

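The closed fingers, at about (260,290) in the crop, stand behind the bar at (330,310) and clear of it. Next I lower them and push along the slide.

{"fn": "play_rows", "kwargs": {
  "motion": [
    [[0,0,12],[0,0,0]],
    [[0,0,12],[0,0,0]],
    [[0,0,10],[0,0,0]],
    [[0,0,0],[0,0,0]],
    [[0,5,0],[0,0,0]],
    [[0,5,0],[0,0,0]],
    [[0,5,0],[0,0,0]],
    [[0,5,0],[0,0,0]],
    [[0,5,0],[0,0,0]],
    [[0,5,0],[0,0,0]],
    [[0,5,0],[0,0,0]],
    [[0,5,0],[0,0,0]],
    [[0,5,0],[0,0,0]],
    [[0,5,0],[0,0,0]],
    [[0,5,0],[0,0,0]],
    [[0,5,0],[0,0,0]]
  ]
}}

```text
time_s: 4.7
eef_pos: [502.1, -146.6, 61.3]
ee_rot: [-0.0, 0.691, 0.723, -0.0]
force: [-3.2, -1.0, 2.3]
grip_width: -0.002
```

{"fn": "play_rows", "kwargs": {
  "motion": [
    [[0,5,0],[0,0,0]],
    [[0,5,0],[0,0,0]],
    [[0,5,0],[0,0,0]],
    [[0,5,0],[0,0,0]],
    [[0,5,0],[0,0,0]],
    [[0,5,0],[0,0,0]],
    [[0,5,0],[0,0,0]],
    [[0,5,0],[0,0,0]],
    [[0,5,0],[0,0,0]],
    [[0,5,0],[0,0,0]],
    [[0,0,0],[0,0,0]]
  ]
}}

```text
time_s: 5.62
eef_pos: [552.4, -144.2, 61.2]
ee_rot: [0.0, 0.69, 0.723, 0.0]
force: [-0.4, -1.2, 0.7]
grip_width: 0.006
```

{"fn": "play_rows", "kwargs": {
  "motion": [
    [[0,2,0],[0,0,0]],
    [[0,2,0],[0,0,0]],
    [[0,2,0],[0,0,0]]
  ]
}}

```text
time_s: 5.87
eef_pos: [557.4, -143.9, 61.1]
ee_rot: [-0.0, 0.691, 0.723, -0.0]
force: [-3.1, -0.8, -0.4]
grip_width: 0.002
```

{"fn": "play_rows", "kwargs": {
  "motion": [
    [[0,1.5,0],[0,0,0]],
    [[0,1.5,0],[0,0,0]],
    [[0,1.5,0],[0,0,0]]
  ]
}}

```text
time_s: 6.12
eef_pos: [562.0, -143.7, 61.1]
ee_rot: [-0.0, 0.691, 0.723, -0.0]
force: [-3.1, 0.9, -0.1]
grip_width: -0.002
```

{"fn": "play_rows", "kwargs": {
  "motion": [
    [[0,1,0],[0,0,0]],
    [[0,1,0],[0,0,0]]
  ]
}}

```text
time_s: 6.28
eef_pos: [564.0, -143.6, 61.1]
ee_rot: [-0.0, 0.691, 0.723, -0.0]
force: [-2.6, 0.0, -1.4]
grip_width: 0.001
```

Still sliding at about 3 N, so I keep going in small steps until the force jumps.

{"fn": "play_rows", "kwargs": {
  "motion": [
    [[0,1,0],[0,0,0]],
    [[0,1,0],[0,0,0]]
  ]
}}

```text
time_s: 6.45
eef_pos: [564.5, -143.5, 61.1]
ee_rot: [-0.002, 0.69, 0.723, -0.001]
force: [-16.3, -1.7, 6.8]
grip_width: 0.004
```

{"fn": "play_rows", "kwargs": {
  "motion": [
    [[0,1,0],[0,0,0]],
    [[0,1,0],[0,0,0]]
  ]
}}

```text
time_s: 6.62
eef_pos: [564.6, -143.5, 61.1]
ee_rot: [-0.004, 0.69, 0.724, -0.003]
force: [-28.7, -2.1, 14.0]
grip_width: 0.003
```

The force jumped at x = 564.5 mm (563 predicted), which is the hard stop. I back off and rise.

{"fn": "play_rows", "kwargs": {
  "motion": [
    [[0,-4,0],[0,0,0]],
    [[0,-6,0],[0,0,0]],
    [[0,-10,0],[0,0,0]],
    [[0,-10,0],[0,0,0]],
    [[0,-5,-10],[0,0,0]],
    [[0,-10,-20],[0,0,0]],
    [[0,-20,-25],[0,0,0]],
    [[0,-25,-25],[0,0,0]],
    [[0,-25,-25],[0,0,0]],
    [[0,-25,-15],[0,0,0]],
    [[0,-25,0],[0,0,0]],
    [[0,0,0],[0,0,0]],
    [[0,0,0],[0,0,0]]
  ]
}}

```text
time_s: 7.7
eef_pos: [403.2, -151.5, 182.6]
ee_rot: [0.001, 0.691, 0.723, 0.0]
force: [0.6, -1.1, 0.2]
grip_width: 0.006
```

Run:
```python
from h import *
a=save("top","t2");b=save("side","s2")
o=np.zeros((600,800,3),np.uint8);A=cv2.resize(a[120:300,150:370],(400,327));B=cv2.resize(b[140:310,150:400],(400,272))
o[:327,:400]=A;o[:272,400:]=B;cv2.imwrite("pics/fin.png",o[:330,:,::-1])
for n in("long_handle","square_handle"):
  for c in("top","side"):
    for d in ctrl.spot_in(c,n):
      u,v=d["position"][0]*560,d["position"][1]*420;print(c,n,round(d["p"],2),pix2plane(c,u,v,64).round())
s=ctrl.sense();print(s["eef_pos"],s["force"],s["time_s"])
```

```text
top long_handle 0.8 [395. 179.  64.]
top long_handle 0.66 [ 614. -139.   64.]
top long_handle 0.62 [ 780. -335.   64.]
top long_handle 0.59 [ 261. -281.   64.]
side long_handle 0.97 [ 303. -291.   64.]
side long_handle 0.76 [ 607. -140.   64.]
side long_handle 0.75 [430. 165.  64.]
side long_handle 0.75 [ 766. -342.   64.]
top square_handle 0.8 [599. 165.  64.]
top square_handle 0.37 [ 624. -132.   64.]
side square_handle 0.95 [587. 139.  64.]
[ 403.6628657  -151.10904378  181.09066726] [0.14063627 0.7252126  0.41235099] 8.0
```

View pics/fin.png

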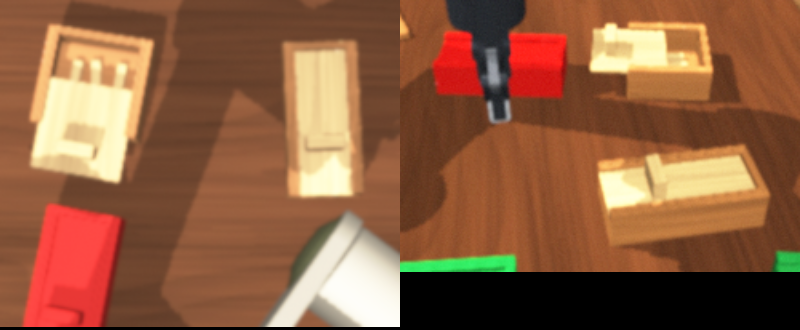

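The long box's cover is shut in both views, with its bar at (325,142) in the top view and no gap showing. The squarish cover (80,150) looks unchanged, and the arm is clear of everything.

```bash
python3 -c "
from rig import ctrl
print(ctrl.finish_job())"
```

```text
the job is handed in; nothing more can be done
None
```

I pushed the long wooden box's cover fully shut with the closed fingers against its pull bar, backed off clear, and handed the job in at about 8 s.

- **Cover shut:** it slid at about 3 N until the force jumped to 16 N, then 29 N, at TCP x = 564.5 mm; I had predicted the stop at about 563 mm. In both final pictures the cover is shut with no gap.
- **Squarish box:** its cover looks unchanged, and the detector put its pull within about 6 mm of the first reading in the top view.
- **Clear of everything:** the arm ended about 180 mm above the bench with no contact force.
- **Checks that disagreed:** the detector placed the shut bar at x of about 607–614 mm against 583 mm expected. It reports the middle of the visible cover part rather than the bar, as it also did at the start, so I relied on the stop force and the pictures. Its side-view reading of the squarish pull (587, 139) differed from the top view's (599, 165), and I had no starting side-view reading to compare it with.

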